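# Seat the drum rotor of a mini-centrifuge on its drive key

### The job

Two mini-centrifuges stand open on the lab bench. In one of them the round drum rotor is sitting too high because the slot across its underside does not line up with the drive key, the steel bar across the spindle: take it by its black knob, turn it on the spindle (do not lift it off) until it drops over the key and sits level, fully home on the deck, and let go. Leave the oblong rotor in the other centrifuge as it is.

Things in the scene. Friction and masses are not known exactly. Their poses are not given: they have to be found in the camera images.
- drum_grip (a point): Centre of the drum rotor's black knob: an upright cylinder 34 mm across, 24 mm high. Point on the rotor's axis, 12 mm below the knob's top, 56 mm above the drum's underside; a neck 28 mm across joins knob and drum. z: rotor axis, up. x: along its slot. It starts 8 mm too high, resting on the key with the slot 40 to 90 degrees off it, can rock a few degrees and turns easily. Half turns are alike.
- drum_rotor: The loose drum rotor, 0.25 kg; origin: centre of its underside. Aluminium drum 80 mm across, 24 mm high, eight round dark holes on top. Its slot (keyway) along x, 24 mm wide, 10 mm deep, runs right across the underside and shows from above as two notches in the rim. With the slot within about 10 degrees of the key and the knob let go, it drops 8 mm by its own weight.
- spindle (a point): Fixed: the drum rotor's spindle axis at the level of the round black deck, 60 mm above the bench, in a white housing 170 x 160 mm. x: along the key, a steel bar 8 mm wide and high lying on the deck across the spindle, 124 mm long, its ends showing beyond the drum. It does not turn. The 16 mm pin stands 42 mm high in the rotor's blind bore (1.2 mm play). Home: drum_grip 56 mm above this point.
- strip_grip (a point): To be left alone: centre of the same kind of black knob on the other rotor, an oblong aluminium block 46 x 76 mm with six dark rectangular slots, already home in an identical mini-centrifuge. Point on its axis, 56 mm above its underside; z up, x along its keyway.
There are look-alikes about, which are no part of the job. What is shaped like the part that bears spindle but green is not meant.

How it is judged:
By the outcome, as a careful person would: the job done as asked, in the order asked, and still so for the second after the job is handed in, with the robot touching nothing.
It also fails if it takes over 35 s, if anything falls off the work surface, if the arm or the gripper's body presses on something with over 40 N, if the wrist force passes 120 N, or if a joint passes its speed limit or range.

### The arm

A 6-joint arm with a two-finger parallel gripper is mounted at the origin on the work surface. World frame = base frame: x ahead of the robot, y to its left, z up, the work surface at z = 0. Lengths are in m, angles in rad, forces in N, time in s.
With the tool pointing down it reaches from about 0.375 to 0.925 m from the base axis. Payload 5.7 kg.
Tool frame: the origin (TCP) lies midway between the tips of the shut fingers; the grasp point (between the pads) lies 19 mm behind it; z points along the fingers, x is the direction in which the jaws open and shut, and the axes are right-handed (so a half turn about z gives the same grasp; the last joint's range is limited). The gripper opens to 88 mm and grips with 3 to 60 N. Pads are 20 mm wide; open, the fingers measure 115 mm over their backs; the gripper's body (75 mm by 178 mm) begins 61 mm behind the grasp point.
Start: joints at [-1.447, 0.359, 1.51, -0, 1.272, -0.115], TCP at [0.142, -0.583, 0.223] pointing down, gripper open.
Joint ranges: [-2.97, 2.97], [-1.01, 2.36], [0.21, 2.38], [-0.96, 4.11], [0.2, 2.71], [-2.98, 2.98]. Speed limits (rad/s): [2.39, 2.39, 3.14, 3.14, 3.14, 3.14].

### API

Orientations are given as a unit quaternion [x, y, z, w].
In Python, from bench import move_ptp, servo_line, goto_joints, move_gripper, sleep, inverse_kinematics, capture, PlanningError, close_job, spot_in, silhouettes, current_clock, current_joint_pos, current_qvel, current_joint_torque, current_position, current_orientation, current_force, current_torque, current_finger_gap gives the robot as it stands. Calls block until the motion is done:
- move_ptp(position, orientation): joint-space move of the TCP to a pose.
- servo_line(position, orientation=None, rate=0.15, contact_N=None): straight line of the TCP; orientation=None keeps the orientation; rate is the mean speed in m/s. With contact_N (N) it stops when the force on the tool has changed by that much, and returns True; else False.
- goto_joints(angles): joint-space move.
- move_gripper(opening): finger opening in m; the grip force is fixed at half the most; returns when the fingers have stopped.
- sleep(seconds).
- inverse_kinematics(position, orientation): joint angles nearest the present ones, or None.
- capture(name): name is "scene" or "top" or "wrist"; returns a dict with "image" (400x640x3 uint8, blue, green, red), "range_z" (400x640 float32, m along the optical axis (not along the pixel's ray), 0 where there is no reading), "intrinsics" (3x3 intrinsics, pixels), "k1" (the pictures are not rectified: a ray, as slopes to the right and down, at radius r is drawn at 1 + k1 r^2 times it, then the intrinsics apply), "R" (3x3) and "t" (3): a world point X has camera coordinates R X + t. Camera axes: x right, y down, z forward; pixel columns grow to the right and rows downward; lengths in m; the calibration is good to about 2 mm. A picture is of the moment at which its call begins.
A pose or a line that the arm cannot do raises PlanningError and nothing moves.
- close_job(): hands the job in, once; it reports no verdict.
Trained networks look in the newest picture that a camera, given by its name, has taken for a name from the list of things; names that differ only in an ending like _2 or _b are one class to them, and where a whole thing is asked for, a point or a joint stands for the part that bears it (a point fixed in the world has none). Each returns a list of dicts, best first, with "conf" (0 to 1); they miss things now and then, are a little off and sometimes report something else, mostly with a low value. They report only what shows in the picture. A call takes as long as a camera call. They do not tell look-alikes from the thing itself.
- spot_in(camera, query): "xy" ([column, row] in pixels, amid what is visible of it).
- silhouettes(camera, query): "region" (400x640 bool, what is visible of it) and "xy" ([column, row] in pixels, amid what is visible of it).
Readings, each from a call of its own:
- current_clock(): time.
- current_joint_pos(): joint angles.
- current_qvel(): joint speeds.
- current_joint_torque(): joint torques, N m.
- current_position(): TCP position.
- current_orientation(): TCP orientation.
- current_force(): force on the tool from outside, world axes, zero at the start.
- current_torque(): the same for the moment, N m.
- current_finger_gap(): finger opening in m.
Only numpy, scipy, OpenCV 4.12 (cv2) and the standard library are available. Lean on these libraries where they do the work, as an engineer would, in place of code of your own. Each camera call takes 0.05 s, during which the arm holds its last target. There are 200 camera calls.

## Working session

There is one attempt and no reset: what is moved stays moved. The work goes in short steps, each a Python script; the robot and the scene stay as the last script left them, time stands still between calls to the robot, and variables do not carry over. Pictures are saved under pics/ and viewed, about 8 in all and at most 12, crops included, and the job is handed in when it is done.

```bash
mkdir -p pics
cat > h.py <<'E'
import numpy as np, cv2
from bench import *
def px2w(c,u,v,depth=None):
    K=c["intrinsics"];p=np.array([(u-K[0,2])/K[0,0],(v-K[1,2])/K[1,1]]);q=p.copy()
    for _ in range(20): q=p/(1+c["k1"]*(q@q))
    d=c["range_z"][int(round(v)),int(round(u))] if depth is None else depth
    return c["R"].T@(np.array([q[0]*d,q[1]*d,d])-c["t"])
def px2plane(c,u,v,z):
    a=px2w(c,u,v,1.);o=-c["R"].T@c["t"];return o+(a-o)*(z-o[2])/(a[2]-o[2])
def w2px(c,X):
    p=c["R"]@np.array(X)+c["t"];q=p[:2]/p[2];q=q*(1+c["k1"]*(q@q));K=c["intrinsics"]
    return np.array([K[0,0]*q[0]+K[0,2],K[1,1]*q[1]+K[1,2]])
E
python3 - <<'E'
from h import *
for n in ("top","scene"):
    c=capture(n);cv2.imwrite(f"pics/{n}0.png",c["image"])
    print(n,"cam",-c["R"].T@c["t"])
    for q in ("drum_grip","drum_rotor","strip_grip","spindle"):
        for r in spot_in(n,q): print(q,r["conf"],np.round(r["xy"]),np.round(px2w(c,*r["xy"]),3))
print(current_clock())
E
```

```text
top cam [ 0.35777981 -0.0013371   1.01409551]
drum_grip 0.69 [220. 172.] [0.488 0.211 0.136]
drum_rotor 0.66 [220. 173.] [0.486 0.212 0.133]
strip_grip 0.71 [383. 160.] [ 0.512 -0.154  0.128]
spindle 0.61 [200. 295.] [0.203 0.279 0.06 ]
spindle 0.6 [231. 179.] [0.477 0.195 0.094]
scene cam [0.75773575 0.6373482  0.92552686]
drum_grip 0.69 [329. 276.] [0.501 0.237 0.108]
drum_rotor 0.67 [328. 279.] [0.504 0.235 0.093]
strip_grip 0.56 [246. 172.] [ 0.523 -0.153  0.088]
spindle 0.88 [444. 257.] [0.229 0.306 0.058]
spindle 0.69 [326. 295.] [0.52  0.255 0.072]
0.5
```

View pics/top0.png

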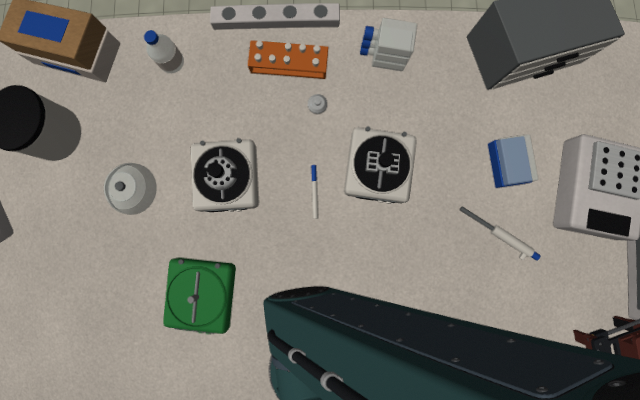

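View pics/scene0.png

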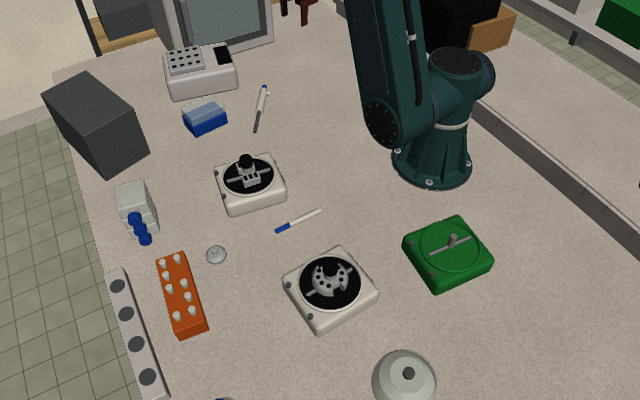

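The top view shows three candidates:
- The drum rotor in the white housing at (220,172), whose 0.136 m knob top matches a raised rotor.
- The oblong rotor with the same knob at (383,160), to be left alone.
- The empty green look-alike at (200,295).

I choose the drum at (220,172) and will check it from the wrist camera.

Run:
```python
from h import *
print(current_orientation())
q=current_orientation()
q=[1,0,0,0]
best=None
for a in np.radians(np.arange(0,180,15)):
    o=[np.cos(a/2),np.sin(a/2),0,0]
    j=inverse_kinematics([.44,.2,.32],o)
    print(round(np.degrees(a)),None if j is None else np.round(j,2))
move_ptp([.44,.2,.32],q)
c=capture("wrist");cv2.imwrite("pics/w0.png",c["image"])
print("cam",-c["R"].T@c["t"],c["R"].round(2).tolist())
for n in ("drum_grip","drum_rotor","spindle"):
    for r in spot_in("wrist",n): print(n,r["conf"],np.round(r["xy"]),np.round(px2w(c,*r["xy"]),3))
print(current_clock())
```

```text
[ 7.86311339e-01 -6.17830455e-01 -6.75358209e-05 -4.81239500e-05]
0 [ 0.28  0.11  1.61 -0.    1.43  0.28]
15 [ 0.28  0.11  1.61 -0.    1.43  0.02]
30 [ 0.28  0.11  1.61 -0.    1.43 -0.24]
45 [ 0.28  0.11  1.61 -0.    1.43 -0.5 ]
60 [ 0.28  0.11  1.61 -0.    1.43 -0.76]
75 [ 0.28  0.11  1.61 -0.    1.43 -1.03]
90 [ 0.28  0.11  1.61 -0.    1.43 -1.29]
105 [ 0.28  0.11  1.61 -0.    1.43 -1.55]
120 [ 0.28  0.11  1.61 -0.    1.43 -1.81]
135 [ 0.28  0.11  1.61 -0.    1.43 -2.07]
150 [ 0.28  0.11  1.61 -0.    1.43 -2.33]
165 [ 0.28  0.11  1.61 -0.    1.43 -2.6 ]
cam [0.44004965 0.26988494 0.48156956] [[1.0, -0.0, 0.0], [-0.0, -0.97, 0.25], [-0.0, -0.25, -0.97]]
drum_rotor 0.75 [374. 146.] [0.488 0.233 0.136]
spindle 0.84 [144.  93.] [0.214 0.292 0.06 ]
spindle 0.69 [364. 121.] [0.485 0.256 0.06 ]
3.6583
```

View pics/w0.png

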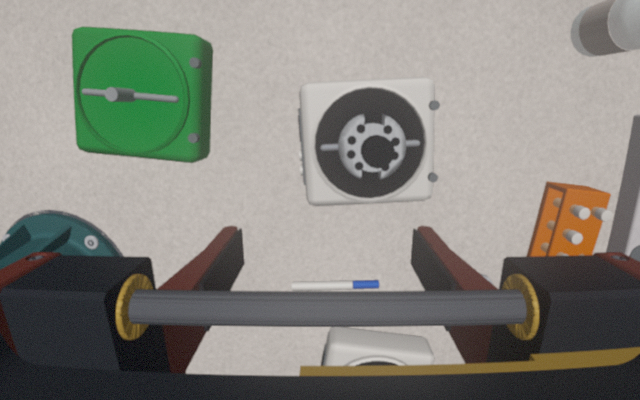

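The wrist view confirms the drum at (374,146) in the white housing. The key ends are near (325,147) and (418,143), and the rim notches are at about (375,118) and (371,175). I'll enlarge the crop to get the angles.

Run:
```python
from h import *
im=cv2.imread("pics/w0.png")[76:216,300:440]
cv2.imwrite("pics/w0c.png",cv2.resize(im,None,fx=4.2857,fy=4.2857,interpolation=cv2.INTER_CUBIC))
```

```text
(no output)
```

View pics/w0c.png

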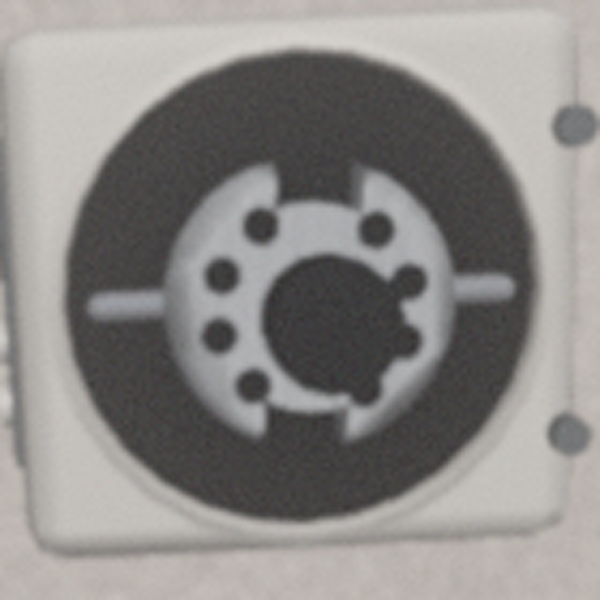

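```bash
cat >> h.py <<'E'
def ang(a,b): d=b-a; return np.degrees(np.arctan2(d[1],d[0]))
E
python3 - <<'E'
from h import *
c=capture("wrist")
P=lambda x,y,z: px2plane(c,300+(x+.5)/4.2857-.5,76+(y+.5)/4.2857-.5,z)
a,b=P(90,305,.066),P(513,288,.066); print("key",a,b,(a+b)/2,ang(a,b))
print("deck",P(300,286,.06))
u=[P(*p,.092) for p in((275,163),(362,165),(265,437),(345,440))]
print("slot",ang((u[2]+u[3])/2,(u[0]+u[1])/2),ang(u[2],u[0]),ang(u[3],u[1]),sum(u)/4)
k=px2plane(c,300+335/4.2857,76+322/4.2857,.136);print("knob",k)
r=c["range_z"];pts=[px2w(c,x,y) for y in range(130,180) for x in range(350,410) if r[y,x]>0];pts=np.array(pts)
t=pts[pts[:,2]>.126];print("knob top",len(t),t.mean(0),(t.min(0)+t.max(0))/2)
E
```

```text
key [0.4319564  0.22514056 0.066     ] [0.55378175 0.23017344 0.066     ] [0.49286908 0.227657   0.066     ] 2.3656758690610333
deck [0.49295725 0.2299866  0.06      ]
slot 88.87801009708956 89.22309640606461 88.5349220997572 [0.49224808 0.22817002 0.092     ]
knob [0.49246521 0.2282311  0.136     ]
knob top 826 [0.49205825 0.22738666 0.13540061] [0.49257195 0.22736493 0.1324898 ]
```

Run:
```python
from h import *
def o(deg): a=np.radians(deg); return [np.cos(a/2),np.sin(a/2),0,0]
x,y=.4925,.2278
move_ptp([x,y,.20],o(45))
servo_line([x,y,.107],rate=.08,contact_N=8); print(current_position(),current_force())
move_gripper(0.02); print("gap",current_finger_gap(),current_force(),current_clock())
for d in (20,-5,-25,-41.5):
    move_ptp([x,y,.107],o(d)); print(d,current_force().round(1),current_torque().round(2),round(current_clock(),2))
c=capture("wrist");cv2.imwrite("pics/w1.png",c["image"])
```

```text
[0.49294317 0.22795024 0.10749629] [ 0.28717315  0.03651885 -0.54205415]
gap 0.03316994731193615 [-0.4528091  -0.11739973  0.2714192 ] 6.6667
20 [1.2 0.6 0.9] [ 0.04 -0.35 -0.  ] 7.17
-5 [1.4 0.3 1.6] [ 0.05 -0.64 -0.02] 7.67
-25 [ 4.2 -1.2 -2.1] [-0.33 -0.99  0.03] 8.09
-41.5 [ 5.3 -2.7 -1.9] [-0.56 -1.25  0.07] 8.47
```

View pics/w1.png

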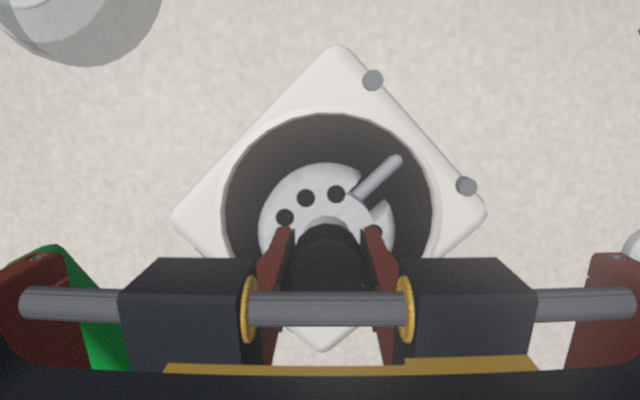

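The turn is done and the rim notch at about (365,198) now sits over the key bar at (375,178). I'll release, back straight up and check.

Run:
```python
from h import *
x,y=.4925,.2278
move_gripper(0.06); sleep(.3)
servo_line([x,y,.20],rate=.15)
move_ptp([.44,.2,.32],[1,0,0,0])
c=capture("wrist")
cv2.imwrite("pics/w2.png",cv2.resize(c["image"][76:216,300:440],None,fx=4.2857,fy=4.2857,interpolation=cv2.INTER_CUBIC))
r=c["range_z"];pts=np.array([px2w(c,x,y) for y in range(110,190) for x in range(335,410) if r[y,x]>0])
t=pts[pts[:,2]>.115];print("knob top",len(t),np.median(t,0),t[:,2].max())
A=np.c_[t[:,:2]-t[:,:2].mean(0),np.ones(len(t))];s=t[:,2]>np.median(t[:,2])-.004
print("tilt",np.linalg.lstsq(A[s],t[s,2],rcond=None)[0])
d=pts[(pts[:,2]>.075)&(pts[:,2]<.1)];print("drum top",np.median(d[:,2]),current_clock())
```

```text
knob top 814 [0.49121366 0.22776616 0.12760204] 0.13047729687683357
tilt [ 0.01137231 -0.00189103  0.12758385]
drum top 0.08338159004291296 10.9917
```

View pics/w2.png

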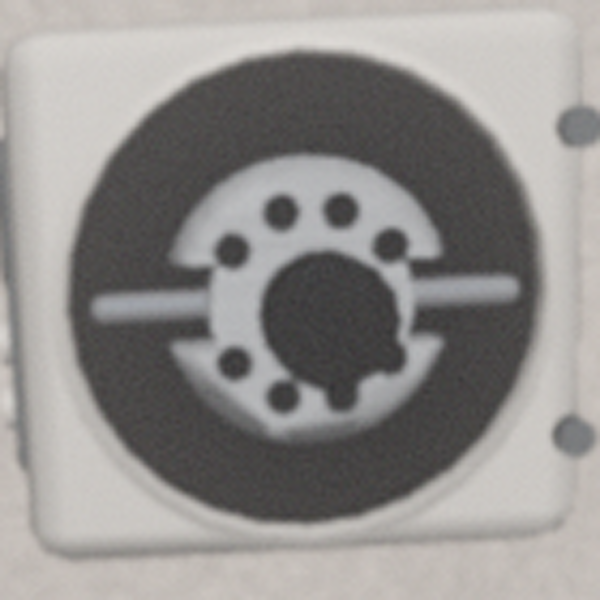

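The drum has dropped: the knob top went from 0.1354 to 0.1276 m (home is 0.128) and the drum top is at 0.083 m (home is 0.084). It sits level to within 0.7°, and the notches at (190,305) and (430,292) straddle the key. The robot is clear, so I'm handing in.

```bash
python3 -c "
from bench import *
close_job(); print(current_clock())"
```

```text
the job is handed in; nothing more can be done
the job is handed in; nothing more can be done
```

The drum rotor in the white centrifuge is now fully home on its key, and the job is handed in. I gripped it by the knob, turned it about 86.5° on the spindle without lifting it, and let go so it dropped.

- **Height:** the last wrist-camera check put the knob top at 0.1276 m, against 0.1354 m before and 0.128 m when home. The drum top was at 0.083 m, against 0.084 m when home.
- **Seating:** the drum is level to within 0.7°, about the noise of the depth reading. The slot notches line up with the key on both sides.
- **Forces and time:** wrist forces at the readings between steps stayed at about 6 N or less. The clock read about 11 s at the last check, before hand-in.
- **Left alone:** I never went near the oblong rotor or the green look-alike, and the arm was clear of everything at hand-in. I did not take a final picture of the oblong rotor.

No check failed or disagreed.

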